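# Clip the temperature sensor onto the busbar tab

### The arm

A 6-joint arm with a two-finger parallel gripper is mounted at the origin on the work surface; the furniture and walls round the work are solid. World frame = base frame: x ahead of the robot, y to its left, z up, the work surface at z = 0. Lengths are in m, angles in rad, forces in N, time in s.
With the tool pointing down it reaches from about 0.375 to 0.925 m from the base axis. Payload 5.7 kg.
Tool frame: the origin (TCP) lies on the centre line of the jaws, within the pads' length; the fingertips stand 25 mm ahead of it and the grasp point (between the pads) lies 6 mm ahead of it (manip.tcp_to_tips is the distance from the TCP to the fingertips, in m); z points along the fingers, y is the line along which they close (so a half turn about z gives the same grasp; the last joint's range is limited). The gripper opens to 85 mm and grips with 20 to 120 N. Pads are 22 mm wide; open, the fingers measure 114 mm over their backs; the gripper's body (76 mm by 85 mm) begins 54 mm behind the grasp point. The pads swing forward as they close: fully open they stand 13 mm farther back than shut.
Start: joints at [-1.434, 0.359, 1.51, -0, 1.272, -0.115], TCP at [0.149, -0.581, 0.256] pointing down, gripper open.
Joint ranges: [-2.97, 2.97], [-1.01, 2.36], [0.21, 2.38], [-0.96, 4.11], [0.2, 2.71], [-2.98, 2.98]. Speed limits (rad/s): [2.39, 2.39, 3.14, 3.14, 3.14, 3.14].

### API

Orientations are given as a unit quaternion [w, x, y, z].
In Python, from station import manip, imaging gives the robot as it stands.
- The arm moves only by the shell command python3 -m creep 'ROWS' [OPENING] [FORCE]. ROWS is JSON, a list of rows, each an object of numbers: "dx", "dy", "dz": the shift along the tool's x, y, z in units of 25 mm (1.0 is 25 mm); "yaw": the turn about the tool's z in units of 5 degrees (1.0 is 5 degrees). In form: [{"dx": .., "dy": .., "dz": .., "yaw": ..}, ...]. A call has 1 to 5 rows; each row shifts and turns the commanded pose from where the row before left it, along the tool's axes as they then stand; what a row does not reach is not made up. A row lasts 1/10 s, in which the tool goes at most 50 mm and 8.59 degrees, less where a joint would pass 70% of its speed; a pose out of reach is approached as far as the arm can. A call is refused whole if a number of a shift passes 1 or a number of a turn 1, either way. A call with a gripper value outside its range is refused whole. OPENING is the finger opening in mm, from 0 to 85.4, set as the call begins (- or left out, the last holds). The fingers move at their own pace and stop on an object; FORCE is the grip in N (left out, the last holds). Time passes only in rows, so rows that do not move let the fingers close. It gives the time, the measured TCP pose, the force, the opening and the grip force at its end, in the units of the state.
- manip.state(): the state, without advancing time (a new reading comes with each control period).
- imaging.grab_frame(name): name is "scene" or "top" or "wrist"; returns a dict with "image" (480x640x3 uint8, blue, green, red), "z_map" (480x640 float32, m along the optical axis (not along the pixel's ray), 0 where there is no reading), "mtx" (3x3 intrinsics, pixels), "R" (3x3) and "t" (3): a world point X has camera coordinates R X + t. Camera axes: x right, y down, z forward; pixel columns grow to the right and rows downward; lengths in m; the calibration is good to about 2 mm. The wrist camera is an equidistant fisheye: a pixel r from the principal point sees the ray r / f radians off the axis. A picture is of the moment at which its call begins.
- manip.finish_job(): hands the job in; it is judged then, once.
The state is a dict: "time": time; "joint_pos": joint angles; "joint_vel": joint speeds; "joint_torque": joint torques, N m; "tool_pos": TCP position; "ee_rot": TCP orientation; "wrist_force": force on the tool from outside, world axes, zero at the start; "moment": the same for the moment, N m; "grip_width": finger opening in m; "gripper_force": force on a finger pad.
Only numpy, scipy, OpenCV 4.12 (cv2) and the standard library are available. Lean on these libraries where they do the work, as an engineer would, in place of code of your own. Each camera call takes 0.05 s, during which the arm holds its last target. There are 200 camera calls.

### The job

Lift the loose cover off the busbar tab on the test stand and set it down upright on the bench. Take the sensor clip out of its charging dock, squeeze its levers to open the jaws and let it close on the tab's front edge at about half the tab's height, level and pointing straight in, with most of the jaw pads' length over the metal. The dock boxes the levers in, so you will have to lay the clip on the bench and take it again; leave the small loose things round about where they are.

Things in the scene. Friction and masses are not known exactly. Their poses are not given: they have to be found in the camera images.
- stand: fixed test stand: grey block 60 (x) x 70 (y) mm, 40 mm high, with one flat bare metal tab standing upright on top. The tab is 6 mm thick along y, 48 mm long along x (-24 to +24 mm) and stands from 40 to 80 mm above the bench. Origin: centre of the block's underside, on the bench; z up; the front edge of the tab is the upright edge at -x.
- tab_edge (a point): middle of the tab's upright front edge, 62 mm above the bench; same axes as the stand, +x points from the front edge into the tab
- cover: loose black rectangular cap over the tab, open below, outside 60 (x) x 26 (y) x 46 mm high, 3 mm walls, 50 g; it rests on the block around the tab with at least 3 mm of play. Grasp across its 26 mm. Origin: centre of its open underside, z up. It must be raised 45 mm to clear the tab.
- dock: fixed grey charging dock on the bench: base 84 x 80 mm, 6 mm thick, with 26 mm high walls beside and behind the clip's levers. Origin is the point under the docked clip's origin, on the bench; its +x is the docked clip's +x.
- clip: grey sprung sensor clip, 95 mm long, 20 mm high, lying flat, 54 g. Origin: under its pivot at its underside (6 mm above the bench when docked); +x points to the jaws, z up. On the pivot stands a raised pod, 26 (x) x 16 (y) mm, from 20 to 40 mm above the underside: lift the clip by it without opening the jaws.
- clip_jaw (a point): point midway between the steel jaw pads, at the clip's x = 38 mm, 10 mm above its underside; the pads reach from x = 30 to 46 mm and are 16 mm high; fully open they stand 17 mm apart
- clip_levers (a point): point midway between the two levers where to squeeze them, at the clip's x = -34 mm, 10 mm above its underside. The levers reach back to x = -48 mm, 20 mm high; over their outsides 53 mm at the ends when closed, parallel and 30 mm when fully squeezed (about 10 N)
- clip_left (a joint): left (+y) half of the clip about the pivot, rad: 0 closed, 0.25 fully open, about 0.06 when it grips the tab
- clip_right (a joint): right (-y) half of the clip, as clip_left
- tip_tin: bystander, to be left alone: round flat tin, 45 mm across, 14 mm high; origin at the centre of its underside
- terminal_strip: bystander, to be left alone: pale terminal strip, 70 x 14 x 17 mm; origin at the centre of its underside
- relay: bystander, to be left alone: grey relay block, 36 x 28 x 34 mm; origin at the centre of its underside
- flux_pot: bystander, to be left alone: round screw-top pot, 45 mm across, 30 mm high; origin at the centre of its underside
Mind the look-alikes: they are no part of the job. Leave any turquoise look-alike of the clip alone.

How it is judged:
On the way:
1. the cover stands upright on the bench, released (height (world z) of cover between -0.006 and 0.006 m and angle between cover's own z axis and vertical below 0.1 rad and linear speed of cover below 0.02 m/s and contact force between cover and the fingers below 0.1 N), for 0.2 s.
At the end, for the whole second after the job is handed in: Cover upright at rest on the bench (6 mm, 0.1 rad). Clip still, gripping the tab (over 2 N, a jaw open over 0.03 rad): clip_jaw 1 to 30 mm in from the front edge, within 8 mm of the tab's mid plane and 13 mm of tab_edge's height, clip within 0.3 rad of straight in and of level (height (world z) of cover between -0.006 and 0.006 m and angle between cover's own z axis and vertical below 0.1 rad and linear speed of each of cover, clip below 0.02 m/s and x of clip_jaw in the frame of tab_edge between 0.001 and 0.03 m and y of clip_jaw in the frame of tab_edge between -0.008 and 0.008 m and z of clip_jaw in the frame of tab_edge between -0.013 and 0.013 m and angle between the x axis of clip and the x axis of stand, either way round below 0.3 rad and angle between clip's own z axis and vertical below 0.3 rad and contact force between clip and stand above 2 N and value of joint any of clip_left, clip_right above 0.03 rad); the robot touches nothing.
It fails at once if a bystander is moved by more than 30 mm (distance of any of tip_tin, terminal_strip, relay, flux_pot from where it was at the start of the episode above 0.03 m).
It also fails if it takes over 64 s, if anything falls off the work surface, if the arm or the gripper's body presses on something with over 40 N, if the wrist force passes 120 N, or if a joint passes its speed limit or range.

## Working session

There is one attempt and no reset: what is moved stays moved. The work goes in short steps, Python scripts to look and compute and a shell command to move; the robot and the scene stay as the last step left them, time stands still between calls to the robot, and variables do not carry over. Pictures are saved under pics/ and viewed, at most 10 in all, crops included, and the job is handed in when it is done.

```bash
mkdir -p pics; ls; cat > h.py <<'E'
import numpy as np, cv2, pickle
from station import manip, imaging
def grab(n,save=None):
    f=imaging.grab_frame(n); 
    if save: cv2.imwrite('pics/%s.png'%save,f['image']); pickle.dump(f,open('pics/%s.pkl'%save,'wb'))
    return f
def load(s): return pickle.load(open('pics/%s.pkl'%s,'rb'))
def world(f,u,v,z=None):
    "depth-based point, or ray at height z (pinhole)"
    K=f['mtx']; r=np.array([(u-K[0,2])/K[0,0],(v-K[1,2])/K[1,1],1.])
    R,t=f['R'],f['t']; c=-R.T@t
    if z is None: return R.T@(r*f['z_map'][int(v),int(u)]-t)
    d=R.T@r; return c+d*(z-c[2])/d[2]
def cloud(f):
    v,u=np.mgrid[:480,:640]; K=f['mtx']; d=f['z_map']
    P=np.stack([(u-K[0,2])/K[0,0]*d,(v-K[1,2])/K[1,1]*d,d],-1)
    return (P-f['t'])@f['R']
E
python3 - <<'E'
from h import *
a=grab('scene','scene0'); b=grab('top','top0')
for f in(a,b): print(f['mtx'],(-f['R'].T@f['t']),f['R'][2])
s=manip.state(); print(s['time'],s['tool_pos'],s['ee_rot'],manip.tcp_to_tips)
E
```

```text
pics
[[484.93517246   0.         331.09031656]
 [  0.         484.93517246 245.20544823]
 [  0.           0.           1.        ]] [ 0.96284305 -0.50119463  0.56982205] [-0.55273594  0.65151639 -0.51962426]
[[561.20506641   0.         326.5005282 ]
 [  0.         561.20506641 239.43023493]
 [  0.           0.           1.        ]] [0.36204199 0.10686941 1.16280696] [ 0.06912453 -0.0049374  -0.99759582]
0.1 [ 0.14939716 -0.58051365  0.25551058] [-8.54471565e-04  9.92084823e-01  1.25566608e-01  2.43202365e-06] 0.025
```

View pics/top0.png

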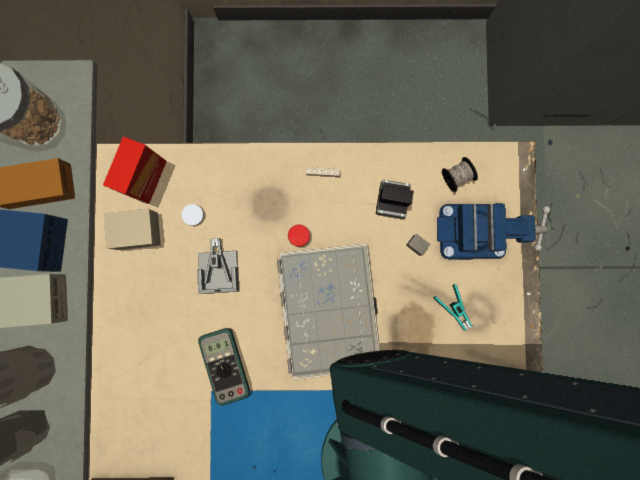

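View pics/scene0.png

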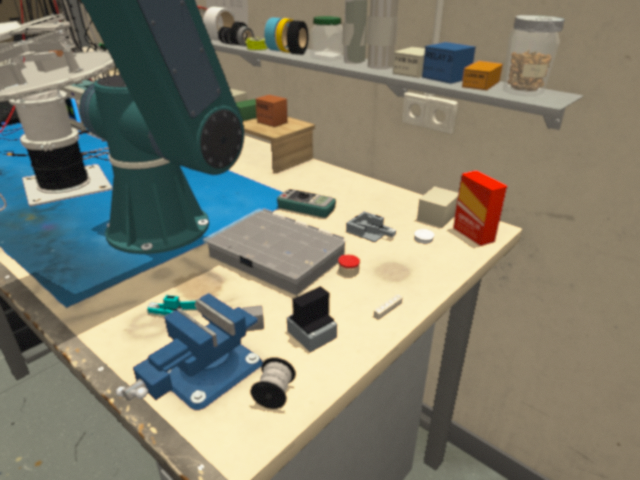

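Top view: the dock with the grey clip is at (217,265), jaws towards image up (+x). The stand with the black cover is at (395,198). Candidates for the clip are the grey one (217,262) and the turquoise look-alike (455,308), so I choose the grey one. Candidates for the cover are the black cap on the grey block (395,192) and the black spool (460,175), so I choose the cap. Bystanders: tin (192,214), strip (323,172), relay (418,244), pot (299,236).

```bash
cat > m.py <<'E'
from h import *
f=load('top0'); im=f['image']
a=cv2.resize(im[225:305,185:255],(490,560),interpolation=cv2.INTER_CUBIC)
b=cv2.resize(im[165:235,365:425],None,fx=5,fy=5,interpolation=cv2.INTER_CUBIC)
c=np.zeros((560,790,3),np.uint8); c[:,:490]=a; c[:350,490:]=b
cv2.imwrite('pics/crop0.png',c)
P=cloud(f)
def rect(m,name):
    q=P[m][:,:2]; r=cv2.minAreaRect(q.astype(np.float32)*1000); print(name,m.sum(),r, 'z',np.median(P[m][:,2]))
v,u=np.mgrid[:480,:640]
st=(u>370)&(u<415)&(v>170)&(v<225); dk=(u>190)&(u<245)&(v>230)&(v<300)
for lo,hi in((.08,.1),(.03,.05)): rect(st&(P[...,2]>lo)&(P[...,2]<hi),'stand %g'%lo)
for lo,hi in((.003,.01),(.02,.031),(.04,.06)): rect(dk&(P[...,2]>lo)&(P[...,2]<hi),'dock %g'%lo)
for n,p in(('cov',(395,192)),('block',(388,213)),('pod',(217,262)),('bench',(260,270)),('tin',(192,214)),('strip',(323,172)),('relay',(418,244)),('pot',(299,236)),('box',(330,300)),('turq',(455,308)),('red',(140,165)),('beige',(130,228)),('spool',(460,172)),('vise',(470,230))): print(n,world(f,*p).round(4))
E
python3 m.py
```

```text
stand 0.08 426 ((523.3095092773438, -35.5102424621582), (59.771881103515625, 26.98341178894043), 79.46131896972656) z 0.08496521879210217
stand 0.03 532 ((523.6404418945312, -35.09408950805664), (60.00389099121094, 70.3355941772461), 79.45960235595703) z 0.03792626088535786
dock 0.003 889 ((390.98968505859375, 326.0191650390625), (110.05908203125, 140.2032012939453), 89.73822021484375) z 0.00560532883774256
dock 0.02 586 ((390.0322265625, 326.11358642578125), (109.84542083740234, 78.81101989746094), 3.698218584060669) z 0.02508001830772391
dock 0.04 111 ((398.990478515625, 325.9398498535156), (25.974809646606445, 16.66901206970215), 4.5251336097717285) z 0.04587027424095906
cov [ 0.5283 -0.0319  0.0836]
block [ 0.4929 -0.0232  0.0362]
pod [0.3957 0.3193 0.0458]
bench [0.38   0.2388 0.0017]
tin [0.4956 0.3775 0.0139]
strip [0.582  0.1076 0.0116]
relay [ 0.4301 -0.0834  0.0327]
pot [0.4479 0.157  0.0281]
box [0.3192 0.0951 0.0468]
turq [ 0.3015 -0.154   0.0386]
red [0.5748 0.4487 0.127 ]
beige [0.4632 0.4884 0.0597]
spool [ 0.5732 -0.1672  0.0505]
vise [ 0.4516 -0.1699  0.1064]
```

View pics/crop0.png

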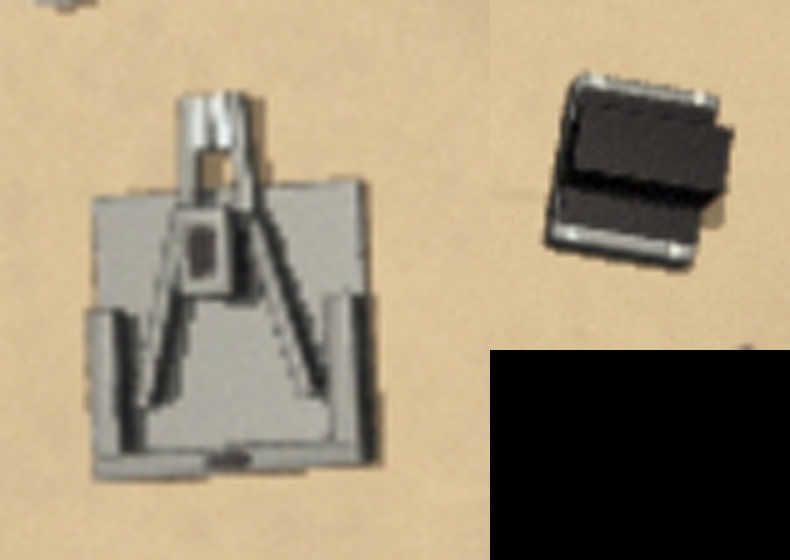

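The crop confirms both choices. The grey clip sits in its dock with jaws up at (215,110), pod at (205,250) and levers boxed in by the walls. The black cap is on the grey block at (650,150), its long side nearly along world y. Next I check with the second view and write a "how far to go" helper.

```bash
cat > go.py <<'E'
# usage: go.py x y z angle_deg(tool x axis) -> units needed
import sys; from h import *; from scipy.spatial.transform import Rotation as Ro
s=manip.state(); q=s['ee_rot']; R=Ro.from_quat([*q[1:],q[0]]).as_matrix(); p=np.array(s['tool_pos'])
a=np.degrees(np.arctan2(R[1,0],R[0,0]))
print('t %.2f'%s['time'],'p',p.round(4),'ang %.1f'%a,'tilt z',R[:,2].round(3),'j6 %.2f'%s['joint_pos'][5],'F',np.round(s['wrist_force'],1),'w %.4f gf %.1f'%(s['grip_width'],s['gripper_force']))
if len(sys.argv)>4:
    x,y,z,b=map(float,sys.argv[1:5]); d=np.array([x,y,z])-p; dy=(a-b+180)%360-180
    print('yaw units %.2f'%(dy/5),'now d %s'%(R.T@d/.025).round(2))
    Z=Ro.from_euler('z',-dy,degrees=True).as_matrix()@R
    print('after yaw d %s'%(Z.T@d/.025).round(2))
E
python3 - <<'E'
from h import *
f=load('scene0'); P=cloud(f)
m=(np.hypot(P[...,0]-.523,P[...,1]+.035)<.05)
for n,c,lo,hi in(('cov',(.523,-.035),.082,.095),('pod',(.399,.326),.04,.06),('clipjaw',(.437,.328),.02,.035)):
    m=(np.hypot(P[...,0]-c[0],P[...,1]-c[1])<.045)&(P[...,2]>lo)&(P[...,2]<hi)
    q=P[m]; print(n,m.sum(),q[:,2].max().round(4),np.median(q[:,2]).round(4),cv2.minAreaRect(q[:,:2].astype(np.float32)*1000))
Q=cloud(load('top0'))
# bench edge near y=-.05
m=(abs(Q[...,1]+.05)<.02)&(abs(Q[...,2])<.01); print('edge x',Q[m][:,0].max())
for c,lo in(((.5,.22),.006),):
    m=(np.hypot(Q[...,0]-.53,Q[...,1]-.24)<.07)&(Q[...,2]>lo); print('clutter in lay zone',m.sum())
# clip jaws tips, top view
m=(Q[...,0]>.42)&(Q[...,0]<.45)&(abs(Q[...,1]-.326)<.03)&(Q[...,2]>.018)&(Q[...,2]<.035);print('jaws',cv2.minAreaRect(Q[m][:,:2].astype(np.float32)*1000))
E
python3 go.py .523 -.0355 .2 79.5
```

```text
cov 394 0.0873 0.0848 ((526.7565307617188, -36.42977523803711), (60.983604431152344, 28.069366455078125), 81.99581909179688)
pod 54 0.0475 0.0446 ((403.50616455078125, 325.77703857421875), (26.110055923461914, 18.857799530029297), 4.810136318206787)
clipjaw 126 0.0347 0.0232 ((420.64605712890625, 325.5623779296875), (55.11711502075195, 26.505077362060547), 12.721614837646484)
edge x 0.6485517400130871
clutter in lay zone 6
jaws ((432.7093811035156, 328.2078857421875), (24.782608032226562, 21.196104049682617), 1.9923534393310547)
t 0.10 p [ 0.1494 -0.5805  0.2555] ang 14.4 tilt z [-0.     0.002 -1.   ] j6 -0.12 F [-0.2  0.3 -0.2] w 0.0853 gf 0.0
yaw units -13.01 now d [ 19.9  -17.39   2.25]
after yaw d [24.16 10.72  2.21]
```

```bash

python3 -m creep '[{"yaw":-1},{"yaw":-1},{"yaw":-1},{"yaw":-1},{"yaw":-1}]' 85 40 >/dev/null
python3 -m creep '[{"yaw":-1},{"yaw":-1},{"yaw":-1},{"yaw":-1},{"yaw":-1}]' >/dev/null
python3 -m creep '[{"yaw":-1},{"yaw":-1},{"yaw":-1},{"dx":0.5,"dy":0.2},{"dx":0.8,"dy":0.35}]' >/dev/null
python3 -m creep '[{"dx":0.9,"dy":0.4},{"dx":0.9,"dy":0.4},{"dx":0.9,"dy":0.4},{"dx":0.9,"dy":0.4},{"dx":0.9,"dy":0.4}]' >/dev/null
python3 -m creep '[{"dx":0.9,"dy":0.4},{"dx":0.9,"dy":0.4},{"dx":0.9,"dy":0.4},{"dx":0.9,"dy":0.4},{"dx":0.9,"dy":0.4}]' >/dev/null
python3 -m creep '[{"dx":0.9,"dy":0.4},{"dx":0.9,"dy":0.4},{"dx":0.9,"dy":0.4},{"dx":0.9,"dy":0.4},{"dx":0.9,"dy":0.4}]' 
python3 go.py .525 -.036 .15 79.5
```

```text
t 0.10 p [ 0.1494 -0.5805  0.2555] ang 14.4 tilt z [-0.     0.002 -1.   ] j6 -0.12 F [-0.2  0.3 -0.2] w 0.0853 gf 0.0
yaw units -13.01 now d [ 19.98 -17.34   4.25]
after yaw d [24.15 10.81  4.21]schema error: expected keys dx, dy, dz, yaw
schema error: expected keys dx, dy, dz, yaw
schema error: expected keys dx, dy, dz, yaw
schema error: expected keys dx, dy, dz, yaw
schema error: expected keys dx, dy, dz, yaw
schema error: expected keys dx, dy, dz, yaw
```

All keys are required in every row.

```bash

python3 -m creep '[{"dx":0,"dy":0,"dz":0,"yaw":-1},{"dx":0,"dy":0,"dz":0,"yaw":-1},{"dx":0,"dy":0,"dz":0,"yaw":-1},{"dx":0,"dy":0,"dz":0,"yaw":-1},{"dx":0,"dy":0,"dz":0,"yaw":-1}]' 85 40 >/dev/null
python3 -m creep '[{"dx":0,"dy":0,"dz":0,"yaw":-1},{"dx":0,"dy":0,"dz":0,"yaw":-1},{"dx":0,"dy":0,"dz":0,"yaw":-1},{"dx":0,"dy":0,"dz":0,"yaw":-1},{"dx":0,"dy":0,"dz":0,"yaw":-1}]' >/dev/null
python3 -m creep '[{"dx":0,"dy":0,"dz":0,"yaw":-1},{"dx":0,"dy":0,"dz":0,"yaw":-1},{"dx":0,"dy":0,"dz":0,"yaw":-1},{"dx":0.5,"dy":0.2,"dz":0,"yaw":0},{"dx":0.9,"dy":0.4,"dz":0,"yaw":0}]' >/dev/null
python3 -m creep '[{"dx":0.9,"dy":0.4,"dz":0,"yaw":0},{"dx":0.9,"dy":0.4,"dz":0,"yaw":0},{"dx":0.9,"dy":0.4,"dz":0,"yaw":0},{"dx":0.9,"dy":0.4,"dz":0,"yaw":0},{"dx":0.9,"dy":0.4,"dz":0,"yaw":0}]' >/dev/null
python3 -m creep '[{"dx":0.9,"dy":0.4,"dz":0,"yaw":0},{"dx":0.9,"dy":0.4,"dz":0,"yaw":0},{"dx":0.9,"dy":0.4,"dz":0,"yaw":0},{"dx":0.9,"dy":0.4,"dz":0,"yaw":0},{"dx":0.9,"dy":0.4,"dz":0,"yaw":0}]' >/dev/null
python3 -m creep '[{"dx":0.9,"dy":0.4,"dz":0,"yaw":0},{"dx":0.9,"dy":0.4,"dz":0,"yaw":0},{"dx":0.9,"dy":0.4,"dz":0,"yaw":0},{"dx":0.9,"dy":0.4,"dz":0,"yaw":0},{"dx":0.9,"dy":0.4,"dz":0,"yaw":0}]' 
python3 go.py .525 -.036 .15 79.5
```

```text
time: 3.1
tool_pos: [0.38, -0.2431, 0.2561]
ee_rot: [-0.0, 0.77, 0.638, 0.0]
wrist_force: [1.0, -0.3, -0.9]
grip_width: 0.0848
gripper_force: 0.0
t 3.10 p [ 0.38   -0.2431  0.2561] ang 79.3 tilt z [-0.     0.001 -1.   ] j6 -0.54 F [ 1.  -0.3 -0.9] w 0.0848 gf 0.0
yaw units -0.04 now d [9.22 4.16 4.25]
after yaw d [9.2  4.19 4.25]
```

```bash

python3 -m creep '[{"dx":0.9,"dy":0.4,"dz":0,"yaw":0},{"dx":0.9,"dy":0.4,"dz":0,"yaw":0},{"dx":0.9,"dy":0.4,"dz":0,"yaw":0},{"dx":0.9,"dy":0.4,"dz":0,"yaw":0},{"dx":0.9,"dy":0.4,"dz":0,"yaw":0}]' >/dev/null
python3 -m creep '[{"dx":0.9,"dy":0.4,"dz":0,"yaw":0},{"dx":0.9,"dy":0.4,"dz":0.4,"yaw":0},{"dx":0.9,"dy":0.4,"dz":0.8,"yaw":0},{"dx":0.9,"dy":0.4,"dz":0.8,"yaw":0},{"dx":0.9,"dy":0.4,"dz":0.8,"yaw":0}]' >/dev/null
python3 -m creep '[{"dx":0.2,"dy":0.2,"dz":0.6,"yaw":0},{"dx":0,"dy":0,"dz":0.4,"yaw":0},{"dx":0,"dy":0,"dz":0.2,"yaw":0},{"dx":0,"dy":0,"dz":0,"yaw":0},{"dx":0,"dy":0,"dz":0,"yaw":0}]' >/dev/null
python3 go.py .525 -.036 .085 79.5
python3 -c "
from h import *
f=grab('wrist','w1');print(f['mtx'])
g=f
for n,c,lo,hi in (('top',0,.08,.09),):
    g=grab('top','top1')
"
```

```text
t 4.60 p [ 0.5253 -0.0388  0.1569] ang 79.4 tilt z [ 0. -0. -1.] j6 -0.02 F [-0.1  0.2  0.1] w 0.0852 gf 0.0
yaw units -0.03 now d [ 0.11 -0.03  2.87]
after yaw d [ 0.11 -0.03  2.87]
[[371.64829954   0.         318.83083627]
 [  0.         371.64829954 231.43000162]
 [  0.           0.           1.        ]]
```

View pics/w1.png

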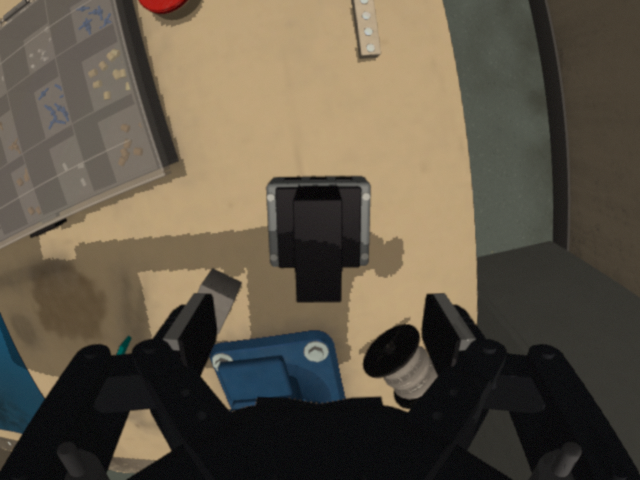

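The wrist view shows the cap's top face at about (297–342, 187–300), centred between the fingers (215 and 430). The four block corners are screwed, near (270,197) to (366,260). The cap lines up with the gripper.

```bash
cat >> h.py <<'E'
def wcloud(f):
    v,u=np.mgrid[:480,:640]; K=f['mtx']; x=(u-K[0,2])/K[0,0]; y=(v-K[1,2])/K[1,1]; r=np.hypot(x,y)+1e-9
    k=np.tan(np.clip(r,0,1.4))/r; d=f['z_map']; P=np.stack([x*k*d,y*k*d,d],-1); return (P-f['t'])@f['R']
E
python3 - <<'E'
from h import *
P=wcloud(load('w1'))
for n,c,lo,hi in(('cov',(.523,-.035),.08,.1),('blk',(.523,-.035),.03,.045)):
    m=(np.hypot(P[...,0]-c[0],P[...,1]-c[1])<.055)&(P[...,2]>lo)&(P[...,2]<hi)
    q=P[m]; print(n,m.sum(),np.median(q[:,2]).round(4),cv2.minAreaRect(q[:,:2].astype(np.float32)*1000))
E
python3 -m creep '[{"dx":0.1,"dy":0,"dz":0.4,"yaw":0},{"dx":0,"dy":0,"dz":0.6,"yaw":0},{"dx":0,"dy":0,"dz":0.6,"yaw":0},{"dx":0,"dy":0,"dz":0.6,"yaw":0},{"dx":0,"dy":0,"dz":0.5,"yaw":0}]'
```

```text
cov 4977 0.0853 ((525.9075927734375, -34.721160888671875), (60.634761810302734, 27.21697235107422), 80.57013702392578)
blk 4793 0.0392 ((526.247314453125, -33.75139617919922), (59.821285247802734, 70.21039581298828), 79.98905944824219)
time: 5.2
tool_pos: [0.5256, -0.0358, 0.0878]
ee_rot: [-0.0, 0.769, 0.639, -0.0]
wrist_force: [-0.5, 0.3, 0.3]
grip_width: 0.0851
gripper_force: 0.0
```

```bash
Z='[{"dx":0,"dy":0,"dz":0,"yaw":0}]'
python3 -m creep '[{"dx":0,"dy":0,"dz":0,"yaw":0},{"dx":0,"dy":0,"dz":0,"yaw":0},{"dx":0,"dy":0,"dz":0,"yaw":0},{"dx":0,"dy":0,"dz":0,"yaw":0},{"dx":0,"dy":0,"dz":0,"yaw":0}]' 15 30 | tail -3
python3 -m creep '[{"dx":0,"dy":0,"dz":0,"yaw":0},{"dx":0,"dy":0,"dz":0,"yaw":0},{"dx":0,"dy":0,"dz":0,"yaw":0},{"dx":0,"dy":0,"dz":0,"yaw":0},{"dx":0,"dy":0,"dz":0,"yaw":0}]'
python3 -m creep '[{"dx":0,"dy":0,"dz":-0.3,"yaw":0},{"dx":0,"dy":0,"dz":-0.5,"yaw":0},{"dx":0,"dy":0,"dz":-0.6,"yaw":0},{"dx":0,"dy":0,"dz":-0.6,"yaw":0},{"dx":0,"dy":0,"dz":-0.5,"yaw":0}]'
python3 go.py .607 -.05 .15 79.5
```

```text
wrist_force: [-0.3, -0.6, 2.6]
grip_width: 0.0253
gripper_force: 34.0
time: 6.2
tool_pos: [0.5264, -0.0359, 0.0895]
ee_rot: [0.0, 0.769, 0.639, 0.0]
wrist_force: [0.1, 0.4, 5.7]
grip_width: 0.0249
gripper_force: 34.4
time: 6.7
tool_pos: [0.5262, -0.0359, 0.1529]
ee_rot: [0.0, 0.769, 0.639, 0.0]
wrist_force: [0.6, -0.1, -1.0]
grip_width: 0.0255
gripper_force: 33.6
t 6.70 p [ 0.5262 -0.0359  0.1529] ang 79.4 tilt z [ 0.001 -0.    -1.   ] j6 -0.01 F [ 0.6 -0.1 -1. ] w 0.0255 gf 33.6
yaw units -0.01 now d [0.04 3.28 0.12]
after yaw d [0.03 3.28 0.12]
```

```bash
python3 -m creep '[{"dx":0,"dy":0.4,"dz":0,"yaw":0},{"dx":0,"dy":0.7,"dz":0,"yaw":0},{"dx":0,"dy":0.8,"dz":0,"yaw":0},{"dx":0,"dy":0.8,"dz":0,"yaw":0},{"dx":0,"dy":0.6,"dz":0.3,"yaw":0}]' >/dev/null
python3 -m creep '[{"dx":0,"dy":0,"dz":0.7,"yaw":0},{"dx":0,"dy":0,"dz":0.7,"yaw":0},{"dx":0,"dy":0,"dz":0.7,"yaw":0},{"dx":0,"dy":0,"dz":0.6,"yaw":0},{"dx":0,"dy":0,"dz":0.4,"yaw":0}]'
python3 -m creep '[{"dx":0,"dy":0,"dz":0.2,"yaw":0},{"dx":0,"dy":0,"dz":0.1,"yaw":0},{"dx":0,"dy":0,"dz":0.1,"yaw":0},{"dx":0,"dy":0,"dz":0.1,"yaw":0},{"dx":0,"dy":0,"dz":0,"yaw":0}]'
python3 go.py .607 -.05 .0495 79.5
```

```text
time: 7.7
tool_pos: [0.6063, -0.0509, 0.0644]
ee_rot: [-0.001, 0.769, 0.639, -0.001]
wrist_force: [0.0, -0.3, 0.9]
grip_width: 0.0252
gripper_force: 33.6
time: 8.2
tool_pos: [0.6071, -0.051, 0.054]
ee_rot: [0.0, 0.769, 0.639, 0.0]
wrist_force: [0.1, -0.4, -0.8]
grip_width: 0.0252
gripper_force: 33.6
t 8.20 p [ 0.6071 -0.051   0.054 ] ang 79.4 tilt z [ 0.  0. -1.] j6 -0.01 F [ 0.1 -0.4 -0.8] w 0.0252 gf 33.6
yaw units -0.01 now d [ 0.04 -0.01  0.18]
after yaw d [ 0.04 -0.01  0.18]
```

```bash
python3 -m creep '[{"dx":0,"dy":0,"dz":0.06,"yaw":0},{"dx":0,"dy":0,"dz":0.06,"yaw":0},{"dx":0,"dy":0,"dz":0.06,"yaw":0},{"dx":0,"dy":0,"dz":0,"yaw":0},{"dx":0,"dy":0,"dz":0,"yaw":0}]'
```

```text
time: 8.7
tool_pos: [0.6071, -0.051, 0.0496]
ee_rot: [0.0, 0.769, 0.639, 0.0]
wrist_force: [0.2, -0.1, 4.0]
grip_width: 0.0253
gripper_force: 34.1
```

```bash
python3 -m creep '[{"dx":0,"dy":0,"dz":0,"yaw":0},{"dx":0,"dy":0,"dz":0,"yaw":0},{"dx":0,"dy":0,"dz":0,"yaw":0},{"dx":0,"dy":0,"dz":0,"yaw":0},{"dx":0,"dy":0,"dz":0,"yaw":0}]' 45
python3 -m creep '[{"dx":0,"dy":0,"dz":-0.3,"yaw":0},{"dx":0,"dy":0,"dz":-0.6,"yaw":0},{"dx":0,"dy":0,"dz":-0.8,"yaw":0},{"dx":0,"dy":0,"dz":-0.9,"yaw":0},{"dx":0,"dy":0,"dz":-0.9,"yaw":0}]'>/dev/null
python3 -m creep '[{"dx":0,"dy":0,"dz":-0.9,"yaw":-1},{"dx":0,"dy":0,"dz":-0.5,"yaw":-1},{"dx":0,"dy":0,"dz":0,"yaw":-1},{"dx":0,"dy":0,"dz":0,"yaw":-1},{"dx":0,"dy":0,"dz":0,"yaw":-1}]'
python3 go.py .401 .326 .15 184.5
python3 - <<'E'
from h import *
f=grab('top','top2'); Q=cloud(f)
for n,c,lo,hi,r in(('cov',(.607,-.051),.036,.055,.045),('tab',(.525,-.0355),.07,.09,.04),('blk',(.525,-.0355),.03,.044,.055)):
    m=(np.hypot(Q[...,0]-c[0],Q[...,1]-c[1])<r)&(Q[...,2]>lo)&(Q[...,2]<hi)
    q=Q[m]; print(n,m.sum(),np.median(q[:,2]).round(4) if len(q) else '',cv2.minAreaRect(q[:,:2].astype(np.float32)*1000) if len(q) else '')
E
```

```text
time: 9.2
tool_pos: [0.607, -0.051, 0.0492]
ee_rot: [-0.0, 0.769, 0.639, 0.0]
wrist_force: [0.1, -0.7, 0.2]
grip_width: 0.0447
gripper_force: 0.0
time: 10.2
tool_pos: [0.6073, -0.051, 0.1736]
ee_rot: [0.001, 0.611, 0.791, 0.0]
wrist_force: [1.1, 1.0, -0.2]
grip_width: 0.0449
gripper_force: 0.0
t 10.20 p [ 0.6073 -0.051   0.1736] ang 104.6 tilt z [ 0.002 -0.    -1.   ] j6 -0.45 F [ 1.1  1.  -0.2] w 0.0449 gf 0.0
yaw units -15.97 now d [16.68 -4.18  0.93]
after yaw d [ 7.05 15.68  0.97]
cov 65 0.0451 ((608.9693603515625, -24.941242218017578), (9.012892723083496, 25.931726455688477), 83.48321533203125)
tab 5 0.0795 ((526.79296875, -12.137870788574219), (1.5402323007583618, 3.9204206466674805), 87.40748596191406)
blk 199 0.0379 ((527.6724243164062, -11.559432983398438), (12.95202922821045, 69.75990295410156), 81.42472839355469)
```

```bash
python3 -m creep '[{"dx":0,"dy":0,"dz":0,"yaw":-1},{"dx":0,"dy":0,"dz":0,"yaw":-1},{"dx":0,"dy":0,"dz":0,"yaw":-1},{"dx":0,"dy":0,"dz":0,"yaw":-1},{"dx":0,"dy":0,"dz":0,"yaw":-1}]' 60 >/dev/null
python3 -m creep '[{"dx":0,"dy":0,"dz":0,"yaw":-1},{"dx":0,"dy":0,"dz":0,"yaw":-1},{"dx":0,"dy":0,"dz":0,"yaw":-1},{"dx":0,"dy":0,"dz":0,"yaw":-1},{"dx":0,"dy":0,"dz":0,"yaw":-1}]' >/dev/null
python3 -m creep '[{"dx":0,"dy":0,"dz":0,"yaw":-1},{"dx":0,"dy":0,"dz":0,"yaw":-1},{"dx":0,"dy":0,"dz":0,"yaw":-1},{"dx":0,"dy":0,"dz":0,"yaw":-1},{"dx":0,"dy":0,"dz":0,"yaw":-1}]' >/dev/null
python3 -m creep '[{"dx":0,"dy":0,"dz":0,"yaw":-1},{"dx":0.2,"dy":0.5,"dz":0,"yaw":0},{"dx":0.4,"dy":0.9,"dz":0,"yaw":0},{"dx":0.4,"dy":0.9,"dz":0,"yaw":0},{"dx":0.4,"dy":0.9,"dz":0,"yaw":0}]' >/dev/null
python3 -m creep '[{"dx":0.4,"dy":0.9,"dz":0,"yaw":0},{"dx":0.4,"dy":0.9,"dz":0,"yaw":0},{"dx":0.4,"dy":0.9,"dz":0,"yaw":0},{"dx":0.4,"dy":0.9,"dz":0,"yaw":0},{"dx":0.4,"dy":0.9,"dz":0,"yaw":0}]' >/dev/null
python3 -m creep '[{"dx":0.4,"dy":0.9,"dz":0,"yaw":0},{"dx":0.4,"dy":0.9,"dz":0,"yaw":0},{"dx":0.4,"dy":0.9,"dz":0,"yaw":0},{"dx":0.4,"dy":0.9,"dz":0,"yaw":0},{"dx":0.4,"dy":0.9,"dz":0,"yaw":0}]' >/dev/null
python3 -m creep '[{"dx":0.4,"dy":0.9,"dz":0,"yaw":0},{"dx":0.4,"dy":0.9,"dz":0,"yaw":0},{"dx":0.4,"dy":0.9,"dz":0,"yaw":0},{"dx":0.3,"dy":0.7,"dz":0,"yaw":0},{"dx":0,"dy":0,"dz":0,"yaw":0}]' 
python3 go.py .401 .326 .055 184.5
python3 - <<'E'
from h import *
P=wcloud(grab('wrist','w2')); T=cloud(load('top2'))
for Q in (P,T):
  for n,c,lo,hi,r in(('pod',(.401,.326),.04,.055,.03),('jaws',(.437,.328),.018,.033,.014),('tab',(.525,-.0355),.07,.09,.04),('blk',(.525,-.0355),.03,.044,.055)):
    m=(np.hypot(Q[...,0]-c[0],Q[...,1]-c[1])<r)&(Q[...,2]>lo)&(Q[...,2]<hi)
    q=Q[m]; print(n,m.sum(),np.median(q[:,2]).round(4) if len(q) else '',cv2.minAreaRect(q[:,:2].astype(np.float32)*1000) if len(q) else '')
E
```

```text
time: 13.75
tool_pos: [0.4031, 0.3265, 0.1725]
ee_rot: [-0.0, -0.038, 0.999, 0.001]
wrist_force: [0.2, -0.4, 0.4]
grip_width: 0.0598
gripper_force: 0.0
t 13.75 p [0.4031 0.3265 0.1725] ang -175.6 tilt z [-0.     0.001 -1.   ] j6 -1.10 F [ 0.2 -0.4  0.4] w 0.0598 gf 0.0
yaw units -0.02 now d [ 0.08 -0.02  4.7 ]
after yaw d [ 0.08 -0.02  4.7 ]
pod 870 0.0458 ((401.562744140625, 327.4693603515625), (26.41005516052246, 16.079008102416992), 3.750988721847534)
jaws 556 0.0223 ((435.7397766113281, 329.46075439453125), (23.03809928894043, 20.2979679107666), 1.690040946006775)
tab 0  
blk 426 0.0344 ((529.6348876953125, -9.305973052978516), (13.1023588180542, 70.23970794677734), 77.56578063964844)
pod 109 0.0455 ((398.9151611328125, 326.1001281738281), (25.924840927124023, 15.969522476196289), 3.8940927982330322)
jaws 86 0.0225 ((434.495849609375, 328.7362976074219), (20.086963653564453, 21.054195404052734), 6.041751384735107)
tab 5 0.0795 ((526.79296875, -12.137870788574219), (1.5402323007583618, 3.9204206466674805), 87.40748596191406)
blk 199 0.0379 ((527.6724243164062, -11.559432983398438), (12.95202922821045, 69.75990295410156), 81.42472839355469)
```

View pics/w2.png

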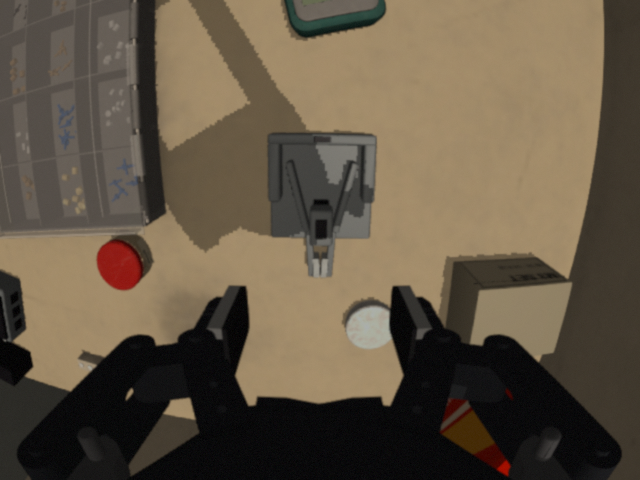

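The wrist view shows the docked clip centred between the fingers: pod (321,222), jaws (320,265), levers between the dock walls. The tin (370,327) and the box are clear.

```bash
python3 -m creep '[{"dx":0.1,"dy":0,"dz":0.6,"yaw":0},{"dx":0,"dy":0,"dz":0.8,"yaw":0},{"dx":0,"dy":0,"dz":0.9,"yaw":0},{"dx":0,"dy":0,"dz":0.8,"yaw":0},{"dx":0,"dy":0,"dz":0.6,"yaw":0}]' >/dev/null
python3 -m creep '[{"dx":0,"dy":0,"dz":0.5,"yaw":0},{"dx":0,"dy":0,"dz":0.3,"yaw":0},{"dx":0,"dy":0,"dz":0.2,"yaw":0},{"dx":0,"dy":0,"dz":0,"yaw":0},{"dx":0,"dy":0,"dz":0,"yaw":0}]'
python3 -m creep '[{"dx":0,"dy":0,"dz":0,"yaw":0},{"dx":0,"dy":0,"dz":0,"yaw":0},{"dx":0,"dy":0,"dz":0,"yaw":0},{"dx":0,"dy":0,"dz":0,"yaw":0},{"dx":0,"dy":0,"dz":0,"yaw":0}]' 5 40
python3 -m creep '[{"dx":0,"dy":0,"dz":0,"yaw":0},{"dx":0,"dy":0,"dz":0,"yaw":0},{"dx":0,"dy":0,"dz":0,"yaw":0}]'
```

```text
time: 14.8
tool_pos: [0.4027, 0.3245, 0.0548]
ee_rot: [0.0, -0.039, 0.999, 0.0]
wrist_force: [0.6, 0.3, 0.3]
grip_width: 0.0602
gripper_force: 0.0
time: 15.3
tool_pos: [0.4027, 0.3246, 0.0548]
ee_rot: [0.0, -0.039, 0.999, 0.0]
wrist_force: [-0.0, -0.2, 5.9]
grip_width: 0.0147
gripper_force: 41.6
time: 15.6
tool_pos: [0.4027, 0.3246, 0.0548]
ee_rot: [0.0, -0.039, 0.999, 0.0]
wrist_force: [-1.3, 0.2, 5.5]
grip_width: 0.0148
gripper_force: 41.6
```

```bash
python3 -m creep '[{"dx":0,"dy":0,"dz":-0.3,"yaw":0},{"dx":0,"dy":0,"dz":-0.6,"yaw":0},{"dx":0,"dy":0,"dz":-0.8,"yaw":0},{"dx":0,"dy":0,"dz":-0.8,"yaw":0},{"dx":0,"dy":0,"dz":-0.8,"yaw":0}]' >/dev/null
python3 -m creep '[{"dx":0,"dy":0,"dz":-0.5,"yaw":1},{"dx":0,"dy":0,"dz":0,"yaw":1},{"dx":0,"dy":0,"dz":0,"yaw":1},{"dx":0,"dy":0,"dz":0,"yaw":1},{"dx":0,"dy":0,"dz":0,"yaw":1}]'
python3 go.py .53 .24 .06 79.8
```

```text
time: 16.6
tool_pos: [0.4021, 0.3241, 0.1496]
ee_rot: [-0.0, 0.18, 0.984, -0.0]
wrist_force: [-0.1, 0.2, -0.7]
grip_width: 0.015
gripper_force: 40.8
t 16.60 p [0.4021 0.3241 0.1496] ang 159.2 tilt z [-0. -0. -1.] j6 -0.66 F [-0.1  0.2 -0.7] w 0.0150 gf 40.8
yaw units 15.89 now d [-5.98 -1.33  3.58]
after yaw d [-2.4   5.63  3.58]
```

```bash
python3 -m creep '[{"dx":0,"dy":0,"dz":0,"yaw":1},{"dx":0,"dy":0,"dz":0,"yaw":1},{"dx":0,"dy":0,"dz":0,"yaw":1},{"dx":0,"dy":0,"dz":0,"yaw":1},{"dx":0,"dy":0,"dz":0,"yaw":1}]' >/dev/null
python3 -m creep '[{"dx":0,"dy":0,"dz":0,"yaw":1},{"dx":0,"dy":0,"dz":0,"yaw":1},{"dx":0,"dy":0,"dz":0,"yaw":1},{"dx":0,"dy":0,"dz":0,"yaw":1},{"dx":0,"dy":0,"dz":0,"yaw":1}]' >/dev/null
python3 -m creep '[{"dx":0,"dy":0,"dz":0,"yaw":1},{"dx":0,"dy":0,"dz":0,"yaw":1},{"dx":0,"dy":0,"dz":0,"yaw":1},{"dx":0,"dy":0,"dz":0,"yaw":1},{"dx":0,"dy":0,"dz":0,"yaw":1}]' >/dev/null
python3 -m creep '[{"dx":0,"dy":0,"dz":0,"yaw":0.9},{"dx":-0.3,"dy":0.6,"dz":0,"yaw":0},{"dx":-0.4,"dy":0.9,"dz":0,"yaw":0},{"dx":-0.4,"dy":0.9,"dz":0,"yaw":0},{"dx":-0.4,"dy":0.9,"dz":0,"yaw":0}]' >/dev/null
python3 -m creep '[{"dx":-0.4,"dy":0.9,"dz":0,"yaw":0},{"dx":-0.4,"dy":0.9,"dz":0.4,"yaw":0},{"dx":-0.1,"dy":0.5,"dz":0.7,"yaw":0},{"dx":0,"dy":0,"dz":0.8,"yaw":0},{"dx":0,"dy":0,"dz":0.8,"yaw":0}]' >/dev/null
python3 -m creep '[{"dx":0,"dy":0,"dz":0.6,"yaw":0},{"dx":0,"dy":0,"dz":0.3,"yaw":0},{"dx":0,"dy":0,"dz":0.1,"yaw":0},{"dx":0,"dy":0,"dz":0,"yaw":0},{"dx":0,"dy":0,"dz":0,"yaw":0}]'
python3 go.py .53 .24 .049 79.8
```

```text
time: 19.6
tool_pos: [0.5303, 0.241, 0.0576]
ee_rot: [0.0, 0.766, 0.642, 0.001]
wrist_force: [0.3, 0.6, -1.2]
grip_width: 0.0149
gripper_force: 40.8
t 19.60 p [0.5303 0.241  0.0576] ang 79.9 tilt z [ 0.001  0.    -1.   ] j6 0.48 F [ 0.3  0.6 -1.2] w 0.0149 gf 40.8
yaw units 0.03 now d [-0.04 -0.    0.35]
after yaw d [-0.04 -0.    0.35]
```

```bash
python3 -m creep '[{"dx":0,"dy":0,"dz":0.1,"yaw":0},{"dx":0,"dy":0,"dz":0.1,"yaw":0},{"dx":0,"dy":0,"dz":0.06,"yaw":0},{"dx":0,"dy":0,"dz":0.06,"yaw":0},{"dx":0,"dy":0,"dz":0,"yaw":0}]'
```

```text
time: 20.1
tool_pos: [0.5297, 0.2408, 0.0489]
ee_rot: [-0.0, 0.766, 0.642, 0.0]
wrist_force: [-1.4, -0.2, 1.6]
grip_width: 0.0151
gripper_force: 40.9
```

```bash
python3 -m creep '[{"dx":0,"dy":0,"dz":0,"yaw":0},{"dx":0,"dy":0,"dz":0,"yaw":0},{"dx":0,"dy":0,"dz":0,"yaw":0},{"dx":0,"dy":0,"dz":0,"yaw":0},{"dx":0,"dy":0,"dz":-0.3,"yaw":0}]' 85 >/dev/null
python3 -m creep '[{"dx":0,"dy":0,"dz":-0.8,"yaw":0},{"dx":0.4,"dy":0,"dz":-0.9,"yaw":0},{"dx":0.5,"dy":0,"dz":-0.9,"yaw":0},{"dx":0.5,"dy":0,"dz":-0.3,"yaw":0},{"dx":0,"dy":0,"dz":0,"yaw":0}]'
python3 - <<'E'
from h import *
P=wcloud(grab('wrist','w3')); T=cloud(grab('top','top3'))
im=load('w3')['image']
def R(q): return cv2.minAreaRect(q[:,:2].astype(np.float32)*1000)
for Q in (P,T):
  for n,c,lo,hi,r in(('pod',(.53,.24),.034,.05,.03),('clip',(.53,.24),.012,.026,.065),('tab',(.525,-.0355),.07,.09,.04),('blk',(.525,-.0355),.03,.044,.055),('cov',(.607,-.05),.038,.055,.045)):
    m=(np.hypot(Q[...,0]-c[0],Q[...,1]-c[1])<r)&(Q[...,2]>lo)&(Q[...,2]<hi)
    q=Q[m]; print(n,m.sum(),np.median(q[:,2]).round(4) if len(q) else '',R(q) if len(q) else '')
E
python3 go.py .536 .274 .03 79.8
```

```text
time: 21.1
tool_pos: [0.5374, 0.2771, 0.1304]
ee_rot: [0.0, 0.766, 0.643, 0.002]
wrist_force: [-0.2, -0.3, -0.3]
grip_width: 0.085
gripper_force: 0.0
pod 927 0.0398 ((530.751953125, 242.29905700683594), (26.12165069580078, 15.23100757598877), 78.91387939453125)
clip 2242 0.0186 ((530.1347045898438, 240.39309692382812), (90.62066650390625, 52.18864822387695), 79.78071594238281)
tab 0  
blk 0  
cov 0  
pod 31 0.0391 ((527.5694580078125, 230.61154174804688), (17.230289459228516, 8.677438735961914), 18.226648330688477)
clip 146 0.0167 ((527.1201171875, 240.45120239257812), (33.84341049194336, 92.697509765625), 1.2654591798782349)
tab 94 0.0792 ((523.8358764648438, -34.677005767822266), (47.12498092651367, 6.596658706665039), 78.95325469970703)
blk 808 0.0386 ((523.8026733398438, -35.133216857910156), (59.92539596557617, 70.47093963623047), 79.60128784179688)
cov 400 0.0451 ((604.4630737304688, -50.53522872924805), (60.35443878173828, 27.438413619995117), 80.08573150634766)
t 21.20 p [0.5353 0.2752 0.1282] ang 80.0 tilt z [-0.001 -0.001 -1.   ] j6 0.54 F [ 0.1 -0.1 -0.1] w 0.0852 gf 0.0
yaw units 0.04 now d [-0.04  0.04  3.93]
after yaw d [-0.04  0.04  3.93]
```

View pics/w3.png

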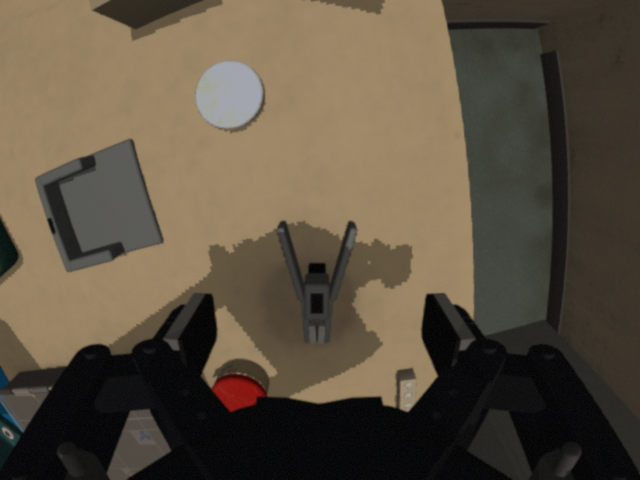

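The wrist view shows the clip lying flat: jaws (317,335), pod (317,300), lever ends (283,228) and (352,228), midway between the fingers. The dock is empty and the pot and strip are undisturbed. Now I lower onto the levers.

```bash
python3 -m creep '[{"dx":0,"dy":0,"dz":0.5,"yaw":0},{"dx":0,"dy":0,"dz":0.8,"yaw":0},{"dx":0,"dy":0,"dz":0.8,"yaw":0},{"dx":0,"dy":0,"dz":0.7,"yaw":0},{"dx":0,"dy":0,"dz":0.5,"yaw":0}]' >/dev/null
python3 -m creep '[{"dx":0,"dy":0,"dz":0.3,"yaw":0},{"dx":0,"dy":0,"dz":0.2,"yaw":0},{"dx":0,"dy":0,"dz":0.1,"yaw":0},{"dx":0,"dy":0,"dz":0,"yaw":0},{"dx":0,"dy":0,"dz":0,"yaw":0}]'
python3 go.py .536 .275 .029 79.8
```

```text
time: 22.2
tool_pos: [0.5364, 0.2755, 0.0319]
ee_rot: [0.0, 0.766, 0.642, 0.001]
wrist_force: [-0.2, 0.1, -0.2]
grip_width: 0.0844
gripper_force: 0.0
t 22.20 p [0.5364 0.2755 0.0319] ang 79.9 tilt z [ 0.001  0.001 -1.   ] j6 0.54 F [-0.2  0.1 -0.2] w 0.0844 gf 0.0
yaw units 0.03 now d [-0.02 -0.01  0.12]
after yaw d [-0.02 -0.01  0.12]
```

```bash
python3 -m creep '[{"dx":0,"dy":0,"dz":0.1,"yaw":0},{"dx":0,"dy":0,"dz":0,"yaw":0},{"dx":0,"dy":0,"dz":0,"yaw":0},{"dx":0,"dy":0,"dz":0,"yaw":0},{"dx":0,"dy":0,"dz":0,"yaw":0}]' 20 40
python3 -m creep '[{"dx":0,"dy":0,"dz":0,"yaw":0},{"dx":0,"dy":0,"dz":0,"yaw":0},{"dx":0,"dy":0,"dz":0,"yaw":0},{"dx":0,"dy":0,"dz":0,"yaw":0},{"dx":0,"dy":0,"dz":0,"yaw":0}]'
python3 -m creep '[{"dx":0,"dy":0,"dz":-0.3,"yaw":0},{"dx":0,"dy":0,"dz":-0.5,"yaw":0},{"dx":0,"dy":0,"dz":-0.8,"yaw":0},{"dx":0,"dy":0,"dz":-0.6,"yaw":0},{"dx":0,"dy":0,"dz":0,"yaw":0}]'
python3 - <<'E'
from h import *
P=wcloud(grab('wrist','w4')); T=cloud(grab('top','top4')); S=cloud(grab('scene','sc4'))
for Q in (P,T,S):
  q=Q[(abs(Q[...,0]-.525)<.04)&(Q[...,1]>.14)&(Q[...,1]<.235)&(Q[...,2]>.03)&(Q[...,2]<.15)]
  if len(q)>5: print(len(q),'zmed/min/max',np.percentile(q[:,2],[5,50,95]).round(4),'y',q[:,1].min().round(4),cv2.minAreaRect(q[:,:2].astype(np.float32)*1000))
f=load('sc4'); R,t=f['R'],f['t']; c=f['mtx']@(R@np.array([.53,.23,.09])+t); u,v=(c[:2]/c[2]).astype(int); print(u,v)
im=f['image'][max(v-60,0):v+60,max(u-70,0):u+70]; im2=cv2.resize(im,None,fx=3.4,fy=3.4,interpolation=2)
w=cv2.resize(load('w4')['image'],(300,225)); o=np.zeros((max(im2.shape[0],225),im2.shape[1]+300,3),np.uint8); o[:im2.shape[0],:im2.shape[1]]=im2; o[:225,im2.shape[1]:]=w
cv2.imwrite('pics/c4.png',o[:600,:800])
E
```

```text
time: 22.7
tool_pos: [0.5373, 0.2759, 0.0304]
ee_rot: [0.0, 0.766, 0.642, 0.002]
wrist_force: [-0.5, 0.5, 9.0]
grip_width: 0.0284
gripper_force: 39.9
time: 23.2
tool_pos: [0.5373, 0.2759, 0.0304]
ee_rot: [0.0, 0.766, 0.642, 0.002]
wrist_force: [-0.8, 0.4, 9.1]
grip_width: 0.0281
gripper_force: 39.9
time: 23.7
tool_pos: [0.5375, 0.2759, 0.0865]
ee_rot: [0.001, 0.766, 0.642, 0.002]
wrist_force: [0.5, -0.6, -0.2]
grip_width: 0.0277
gripper_force: 39.7
173 zmed/min/max [0.0609 0.0742 0.0761] y 0.2263 ((531.6328125, 230.58468627929688), (27.672710418701172, 8.720403671264648), 0.2035311907529831)
192 zmed/min/max [0.0594 0.0706 0.0934] y 0.1904 ((520.612548828125, 212.2378692626953), (42.793216705322266, 39.60859680175781), 87.68705749511719)
394 zmed/min/max [0.0577 0.0685 0.0921] y 0.1887 ((523.984619140625, 213.4206085205078), (46.338382720947266, 41.467369079589844), 85.3792953491211)
403 233
```

View pics/c4.png

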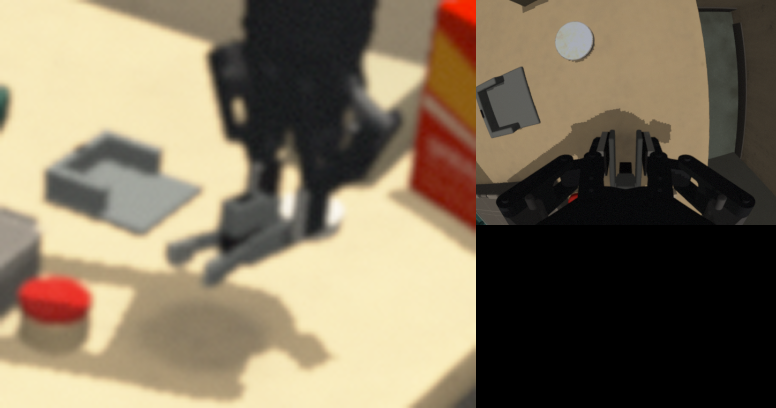

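The scene crop shows the clip hanging from the fingers with jaws open and pointing left-down at (195,260), roughly level. I check its pitch and jaw centre numerically.

```bash
python3 - <<'E'
from h import *
p=np.array([.5375,.2759]); a=np.radians(79.9); ex=-np.array([np.cos(a),np.sin(a)]); ey=np.array([-ex[1],ex[0]])
for s in('top4','sc4'):
  Q=cloud(load(s)); d=Q[...,:2]-p; X=d@ex-.034; Y=d@ey
  m=(abs(Y)<.025)&(Q[...,2]>.045)&(Q[...,2]<.1)
  for lo,hi in((-.014,.014),(.015,.02),(.02,.025),(.025,.03),(.03,.035),(.035,.04),(.04,.046),(.046,.052)):
    k=m&(X>lo)&(X<hi)
    if k.sum()>3: print(s,lo,k.sum(),'z95 %.4f'%np.percentile(Q[k][:,2],95),'Y',Y[k].min().round(4),Y[k].max().round(4))
  print('xmax',X[m].max().round(4))
  for lo,hi in ((.075,.082),):
    Q0=cloud(load('top3')); k=(np.hypot(Q0[...,0]-.524,Q0[...,1]+.035)<.04)&(Q0[...,2]>.07); 
E
python3 go.py .5375 .13 .0825 79.8
```

```text
top4 -0.014 9 z95 0.0937 Y 0.0027 0.0116
top4 0.015 37 z95 0.0955 Y -0.009 0.0117
top4 0.02 15 z95 0.0752 Y -0.0176 0.0126
top4 0.025 18 z95 0.0708 Y -0.0196 0.0134
top4 0.03 18 z95 0.0725 Y -0.02 0.0141
top4 0.035 28 z95 0.0749 Y -0.021 0.015
top4 0.04 34 z95 0.0739 Y -0.022 0.0162
top4 0.046 32 z95 0.0737 Y -0.0231 0.0166
xmax 0.5821
sc4 -0.014 196 z95 0.0935 Y -0.0146 0.0166
sc4 0.015 95 z95 0.0921 Y -0.0143 0.0152
sc4 0.02 44 z95 0.0914 Y -0.0146 0.015
sc4 0.025 25 z95 0.0695 Y -0.0152 0.0171
sc4 0.03 13 z95 0.0688 Y -0.0162 0.0176
sc4 0.035 31 z95 0.0709 Y -0.0188 0.0192
sc4 0.04 34 z95 0.0715 Y -0.0148 0.0198
sc4 0.046 62 z95 0.0706 Y -0.0215 0.0203
xmax 0.5817
t 23.85 p [0.5355 0.2751 0.0836] ang 79.9 tilt z [-0.001 -0.    -1.   ] j6 0.54 F [-0.9  1.1  0.6] w 0.0279 gf 39.7
yaw units 0.03 now d [-5.7   1.09  0.05]
after yaw d [-5.7   1.11  0.05]
```

```bash
python3 -m creep '[{"dx":-0.3,"dy":0.1,"dz":0.1,"yaw":0},{"dx":-0.6,"dy":0.2,"dz":0,"yaw":0},{"dx":-0.8,"dy":0.2,"dz":0,"yaw":0},{"dx":-0.8,"dy":0.2,"dz":0,"yaw":0},{"dx":-0.8,"dy":0.2,"dz":0,"yaw":0}]' >/dev/null
python3 -m creep '[{"dx":-0.8,"dy":0.2,"dz":0,"yaw":0},{"dx":-0.8,"dy":0.2,"dz":0,"yaw":0},{"dx":-0.8,"dy":0.2,"dz":0,"yaw":0},{"dx":-0.7,"dy":0.2,"dz":0,"yaw":0},{"dx":-0.5,"dy":0.1,"dz":0,"yaw":0}]' >/dev/null
python3 -m creep '[{"dx":0,"dy":0,"dz":0,"yaw":0},{"dx":0,"dy":0,"dz":0,"yaw":0},{"dx":0,"dy":0,"dz":0,"yaw":0}]'
cat > al.py <<'E'
from h import *; import sys
tag=sys.argv[1]
for cam in('top','scene'):
  f=grab(cam,tag+cam); Q=cloud(f); c=np.array([.525,-.0355]); a=np.radians(79.6); ex=-np.array([np.cos(a),np.sin(a)]); ey=np.array([ex[1],-ex[0]])*-1
  X=(Q[...,:2]-c)@ex; Y=(Q[...,:2]-c)@ey; z=Q[...,2]
  k=(abs(Y)<.012)&(abs(X)<.03)&(z>.074)&(z<.09); print(cam,'tab top',k.sum(),'X',X[k].min().round(4),X[k].max().round(4),'Y',np.percentile(Y[k],[5,50,95]).round(4),'z',np.median(z[k]).round(4))
  k=(abs(Y)<.04)&(X<-.03)&(X>-.08)&(z>.05)&(z<.09)
  print(' clip tip X',np.percentile(X[k],99).round(4))
  for s in range(-80,-20,6):
    j=k&(X>s/1e3)&(X<s/1e3+.006)
    if j.sum()>3: print('  ',s,j.sum(),'Y',np.percentile(Y[j],[2,98]).round(4),'z95',np.percentile(z[j],95).round(4))
f=load(tag+'top'); K,R,t=f['mtx'],f['R'],f['t']; c=K@(R@np.array([.53,.02,.07])+t); u,v=(c[:2]/c[2]).astype(int)
A=cv2.resize(f['image'][v-35:v+35,u-60:u+60],None,fx=6.6,fy=6.6,interpolation=2)
cv2.imwrite('pics/%s.png'%tag,A)
E
python3 al.py a5
```

```text
time: 25.15
tool_pos: [0.5499, 0.098, 0.0812]
ee_rot: [-0.0, 0.766, 0.642, -0.0]
wrist_force: [-0.6, -0.7, -1.2]
grip_width: 0.0276
gripper_force: 39.7
top tab top 54 X -0.0052 0.0233 Y [-0.0041 -0.0015  0.0017] z 0.0798
 clip tip X -0.0539
   -80 20 Y [-0.0172  0.0144] z95 0.0686
   -74 23 Y [-0.0185  0.0159] z95 0.0677
   -68 33 Y [-0.0195  0.0167] z95 0.0709
   -62 18 Y [-0.0209 -0.0115] z95 0.0689
   -56 6 Y [-0.0219 -0.0142] z95 0.0682
scene tab top 124 X -0.0253 0.0247 Y [-0.0012  0.0033  0.0051] z 0.0786
 clip tip X -0.0516
   -80 38 Y [-0.0134  0.0182] z95 0.0666
   -74 33 Y [-0.0146  0.0194] z95 0.067
   -68 49 Y [-0.0128  0.0208] z95 0.0683
   -62 49 Y [-0.0167  0.0224] z95 0.0681
   -56 76 Y [-0.0178  0.0222] z95 0.0683
```

View pics/a5.png

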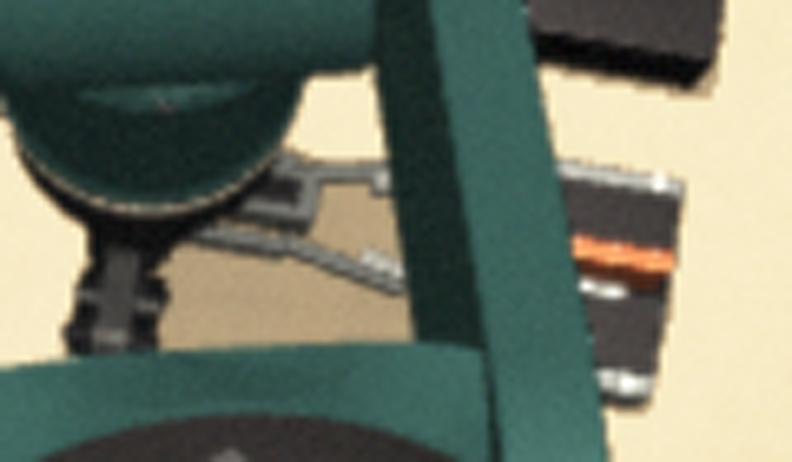

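The top crop shows the open jaws at (380,180) and (385,275) straddling the orange-topped tab's line at (625,258), with the arm hiding the tab's front end. The numbers put the jaw middle within 1 mm of the tab plane and at about 62 mm. The front edge is the +y end, as the other end is blocked by the vise and spool. I advance about 48 mm.

```bash
python3 -m creep '[{"dx":-0.2,"dy":0,"dz":0,"yaw":0},{"dx":-0.3,"dy":0,"dz":0,"yaw":0},{"dx":-0.3,"dy":0,"dz":0,"yaw":0},{"dx":-0.3,"dy":0,"dz":0,"yaw":0},{"dx":-0.3,"dy":0,"dz":0,"yaw":0}]'
python3 -m creep '[{"dx":-0.3,"dy":0,"dz":0,"yaw":0},{"dx":-0.2,"dy":0,"dz":0,"yaw":0},{"dx":0,"dy":0,"dz":0,"yaw":0},{"dx":0,"dy":0,"dz":0,"yaw":0},{"dx":0,"dy":0,"dz":0,"yaw":0}]'
python3 - <<'E'
from h import *
f=grab('scene','s6'); Q=cloud(f); K,R,t=f['mtx'],f['R'],f['t']; c=K@(R@np.array([.53,.01,.07])+t); u,v=(c[:2]/c[2]).astype(int)
cv2.imwrite('pics/s6c.png',cv2.resize(f['image'][v-50:v+50,u-65:u+65],None,fx=5.8,fy=5.8,interpolation=2))
E
```

```text
time: 25.75
tool_pos: [0.5437, 0.0622, 0.0813]
ee_rot: [-0.0, 0.767, 0.642, 0.0]
wrist_force: [-0.0, -0.0, -0.7]
grip_width: 0.0283
gripper_force: 39.7
time: 26.25
tool_pos: [0.5418, 0.0509, 0.0813]
ee_rot: [-0.0, 0.766, 0.642, 0.0]
wrist_force: [-0.5, -0.1, -0.0]
grip_width: 0.0279
gripper_force: 39.7
```

View pics/s6c.png

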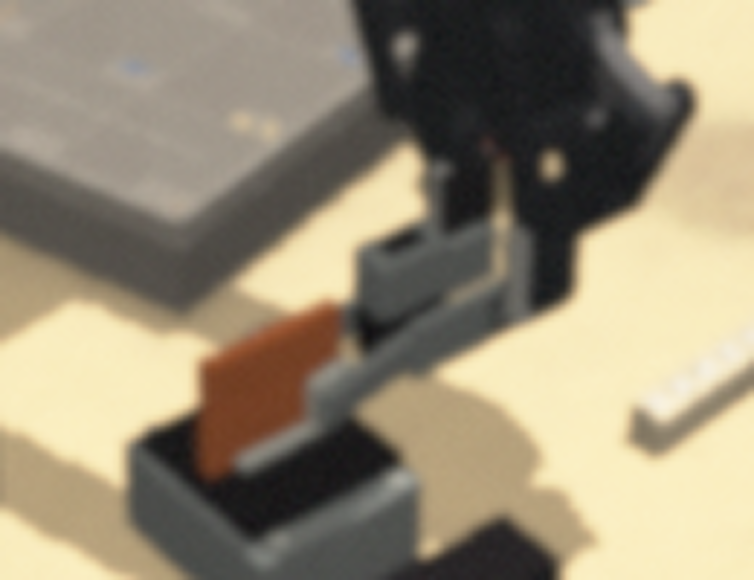

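The scene crop shows the jaws on either side of the orange tab, with the near jaw at (320,390) to (240,462). The clip is level and nothing is forced. I release, holding still.

```bash
python3 -m creep '[{"dx":0,"dy":0,"dz":0,"yaw":0},{"dx":0,"dy":0,"dz":0,"yaw":0},{"dx":0,"dy":0,"dz":0,"yaw":0},{"dx":0,"dy":0,"dz":0,"yaw":0},{"dx":0,"dy":0,"dz":0,"yaw":0}]' 85
python3 -m creep '[{"dx":0,"dy":0,"dz":-0.3,"yaw":0},{"dx":0,"dy":0,"dz":-0.6,"yaw":0},{"dx":0,"dy":0,"dz":-0.8,"yaw":0},{"dx":0.4,"dy":0,"dz":-0.8,"yaw":0},{"dx":0.8,"dy":0,"dz":-0.8,"yaw":0}]' >/dev/null
python3 -m creep '[{"dx":0.9,"dy":0,"dz":-0.8,"yaw":0},{"dx":0.9,"dy":0,"dz":-0.6,"yaw":0},{"dx":0.9,"dy":0,"dz":0,"yaw":0},{"dx":0.9,"dy":0,"dz":0,"yaw":0},{"dx":0.9,"dy":0,"dz":0,"yaw":0}]' >/dev/null
python3 -m creep '[{"dx":0.9,"dy":0,"dz":0,"yaw":0},{"dx":0.7,"dy":0,"dz":0,"yaw":0},{"dx":0.3,"dy":0,"dz":0,"yaw":0},{"dx":0,"dy":0,"dz":0,"yaw":0},{"dx":0,"dy":0,"dz":0,"yaw":0}]'
python3 - <<'E'
from h import *
o=[]
for cam in('top','scene'):
  f=grab(cam,'z'+cam); Q=cloud(f); c=np.array([.525,-.0355]); a=np.radians(79.6); ex=-np.array([np.cos(a),np.sin(a)]); ey=np.array([-ex[1],ex[0]])
  X=(Q[...,:2]-c)@ex; Y=(Q[...,:2]-c)@ey; z=Q[...,2]
  k=(abs(Y)<.05)&(X>-.13)&(X<-.027)&(z>.05)&(z<.11); print(cam,'clip rear X',np.percentile(X[k],1).round(4))
  for s in range(-110,24,8):
    j=(abs(Y)<.04)&(z>.046)&(z<.11)&(X>s/1e3)&(X<s/1e3+.008)
    if j.sum()>3: print('  ',s,j.sum(),'Y',np.percentile(Y[j],[2,98]).round(4),'z5/50/95',np.percentile(z[j],[5,50,95]).round(4))
  k=(abs(Y)<.03)&(X>-.09)&(X<-.03)&(z>.085); print(' pod',cv2.minAreaRect(np.stack([X[k],Y[k]],1).astype(np.float32)*1000),np.median(z[k]))
  K,R,t=f['mtx'],f['R'],f['t']; p=K@(R@np.array([.53,.0,.07])+t); u,v=(p[:2]/p[2]).astype(int)
  o.append(cv2.resize(f['image'][v-50:v+50,u-50:u+50],(395,395),interpolation=2))
cv2.imwrite('pics/zc.png',np.hstack(o))
E
```

```text
time: 26.8
tool_pos: [0.5418, 0.0508, 0.0814]
ee_rot: [0.0, 0.766, 0.642, 0.0]
wrist_force: [1.1, -0.3, 0.6]
grip_width: 0.0849
gripper_force: 0.0
time: 28.3
tool_pos: [0.5747, 0.2372, 0.1988]
ee_rot: [0.0, 0.766, 0.642, -0.0]
wrist_force: [0.1, 0.5, -0.3]
grip_width: 0.0848
gripper_force: 0.0
top clip rear X -0.0954
   -102 11 Y [-0.0253  0.0204] z5/50/95 [0.0544 0.0693 0.075 ]
   -94 31 Y [-0.0247  0.0208] z5/50/95 [0.0571 0.0696 0.0751]
   -86 31 Y [-0.0232  0.0187] z5/50/95 [0.0575 0.0701 0.0736]
   -78 30 Y [-0.0221  0.0179] z5/50/95 [0.0549 0.0716 0.0741]
   -70 45 Y [-0.0197  0.0162] z5/50/95 [0.0587 0.0721 0.0918]
   -62 71 Y [-0.0181  0.0142] z5/50/95 [0.0617 0.0872 0.0944]
   -54 63 Y [-0.016   0.0122] z5/50/95 [0.0597 0.0892 0.0953]
   -46 55 Y [-0.015  0.011] z5/50/95 [0.0642 0.089  0.0943]
   -38 26 Y [-0.0136  0.0105] z5/50/95 [0.0591 0.0657 0.0701]
   -30 36 Y [-0.0131  0.0096] z5/50/95 [0.0561 0.0657 0.0779]
   -22 54 Y [-0.0131  0.0095] z5/50/95 [0.06   0.0676 0.0811]
   -14 52 Y [-0.0129  0.0101] z5/50/95 [0.0625 0.0687 0.0805]
   -6 25 Y [-0.0126  0.0013] z5/50/95 
[... 769 characters left out ...]
/95 [0.0551 0.0735 0.0922]
   -46 177 Y [-0.0081  0.0154] z5/50/95 [0.0572 0.0737 0.0914]
   -38 56 Y [-0.009   0.0141] z5/50/95 [0.056  0.0639 0.0848]
   -30 36 Y [0.0019 0.0145] z5/50/95 [0.0562 0.0653 0.0789]
   -22 66 Y [-0.0004  0.0138] z5/50/95 [0.0562 0.0681 0.0795]
   -14 88 Y [0.0004 0.014 ] z5/50/95 [0.052  0.0662 0.0799]
   -6 74 Y [0.0001 0.0129] z5/50/95 [0.0495 0.0652 0.0803]
   2 75 Y [0.    0.006] z5/50/95 [0.0471 0.0657 0.0796]
   10 72 Y [-0.0003  0.0061] z5/50/95 [0.0481 0.0673 0.0795]
   18 84 Y [-0.0015  0.006 ] z5/50/95 [0.0477 0.065  0.0795]
 pod ((-50.33799362182617, 2.5796828269958496), (25.959758758544922, 16.92137336730957), 0.28433656692504883) 0.09061359430379007
```

View pics/zc.png

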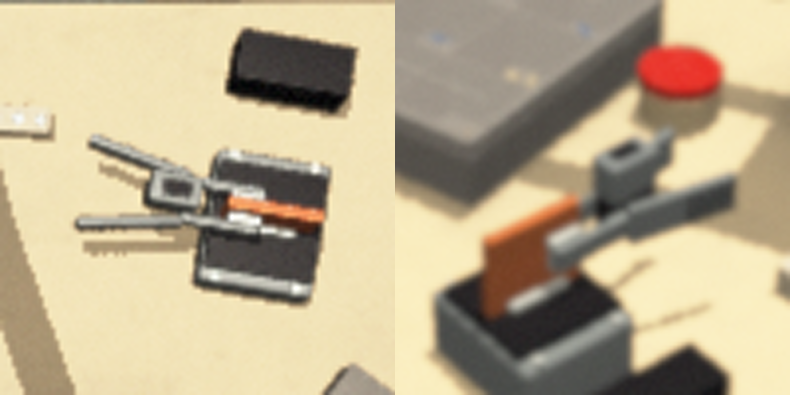

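Both views show the clip gripping the tab level and straight: pod (175,188), jaws (265,215). The jaw point is about 12 mm in from the front edge at 61 mm height, and the cover stands upright at (290,70). Handing in.

```bash
python3 -c "
from station import manip
print(manip.finish_job())"
```

```text
the job is handed in; nothing more can be done
None
```

I handed the job in at about 28 s: the cover stands upright on the bench, and the clip grips the tab level and straight, about 12 mm in and 61 mm up; no verdict came back, and I judged the front edge to be the +y end because the vise and spool block the other.

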